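# Load the brass caddy and hold it up level

## Robot

A 6-joint arm with a two-finger parallel gripper is mounted at the origin on the work surface. World frame = base frame: x ahead of the robot, y to its left, z up, the work surface at z = 0. Lengths are in mm, angles in rad, forces in N, time in s.
With the tool pointing down it reaches from about 275 to 1000 mm from the base axis. Payload 8.4 kg.
Tool frame: the origin (TCP) lies between the finger pads; the fingertips stand 8 mm ahead of it and the grasp point (between the pads) lies 11 mm behind it (tcp_to_tips is the distance from the TCP to the fingertips, in mm); z points along the fingers, y is the line along which they close (so a half turn about z gives the same grasp; the last joint's range is limited). The gripper opens to 85 mm and grips with 20 to 120 N. Pads are 22 mm wide; open, the fingers measure 114 mm over their backs; the gripper's body (76 mm by 85 mm) begins 54 mm behind the grasp point. The pads swing forward as they close: fully open they stand 13 mm farther back than shut.
Start: joints at [1.11, 0.353, 1.633, -0, 1.155, -0.002], TCP at [276.794, 560.368, 239.281] pointing down, gripper open.
Joint ranges: [-2.63, 2.63], [-0.92, 2.1], [0.06, 2.66], [-1.3, 4.44], [0, 2.69], [-3.02, 3.02]. Speed limits (rad/s): [2.22, 2.22, 2.79, 3.14, 3.14, 3.14].

## Interface

Orientations are given as [roll, pitch, yaw] about the fixed x, y, z axes, in that order (R = Rz(yaw) Ry(pitch) Rx(roll)).
In Python, from rig import * gives the robot as it stands.
- The arm moves only by the tool step_arm, never from a script. Its argument "motion" is a list of rows, each an object with "claw": the finger opening in mm, from 0 to 85.4; "delta_pos": the shift along the tool's x, y, z in mm, a list of three; "turn": the turn about the tool's z in rad. In form: [{"claw": claw, "delta_pos": [dx, dy, dz], "turn": turn}, ...]. A call has 1 to 8 rows; each row shifts and turns the commanded pose from where the row before left it, along the tool's axes as they then stand; what a row does not reach is not made up. A row lasts 1/12 s, in which the tool goes at most 41.7 mm and 7.16 degrees, less where a joint would pass 70% of its speed; a pose out of reach is approached as far as the arm can. A call is refused whole if a number of a shift passes 41.7 or a number of a turn 0.125, either way. A call with a gripper value outside its range is refused whole. The fingers move at their own pace and stop on an object; "force" is the grip in N (left out, the last holds). Time passes only in rows, so rows that do not move let the fingers close. It gives the time, the measured TCP pose, the force, the opening and the grip force at its end, in the units of the state.
- sense(): the state, without advancing time (a new reading comes with each control period).
- grab_frame(name): name is "side" or "top"; returns a dict with "img" (384x512x3 uint8, red, green, blue), "vertical_fov" (degrees; the focal length in pixels is half the picture's height over the tangent of half this angle, whatever the lens; pixels are square), "cx", "cy" (the principal point, pixels), "R" (3x3) and "t" (3): a world point X has camera coordinates R X + t. Camera axes: x right, y down, z forward; pixel columns grow to the right and rows downward; lengths in mm; the calibration is good to about 2 mm. A picture is of the moment at which its call begins. There is no depth.
- sign_off(): hands the job in; it is judged then, once.
The state is a dict: "clock": time; "qpos": joint angles; "qvel": joint speeds; "joint_efforts": joint torques, N m; "eef_pos": TCP position; "tcp_rot": TCP orientation; "contact_force": force on the tool from outside, world axes, zero at the start; "wrist_torque": the same for the moment, N m; "opening": opening from 0.0 (shut) to 1.0 (fully open); "grasp_force": force on a finger pad.
Only numpy, scipy, OpenCV 4.12 (cv2) and the standard library are available. Lean on these libraries where they do the work, as an engineer would, in place of code of your own. Each camera call takes 0.05 s, during which the arm holds its last target. There are 200 camera calls.

## Task

Stand the two polished brass vessels in the wells of the wooden carrying caddy, the wide pot in the wide well and the narrow cup in the narrow well, both the right way up, fully down and let go of while the caddy still stands on the table. Then lift the loaded caddy at least 10 cm clear of the table and finish while holding it there, steady and level; do not put it down or let go. Leave the candlestick, the polish bottle and the lidded bowl where they stand.

Things in the scene. Friction and masses are not known exactly. Their poses are not given: they have to be found in the camera images.
- caddy: loose wooden carrying caddy, about 0.4 kg: a square block 190 x 190 mm and 24 mm thick with two round blind wells in its top, 18 mm deep (6 mm floor), one on either side of a fixed bar handle. Origin: centre of its underside; z up; x runs along the handle bar; the wide well lies to +y, the narrow one to -y, both at x = 0. Stands on the table at any yaw.
- handle (a point): middle of the caddy's wooden handle bar, 100 mm above its underside. The bar is 184 mm long along the caddy's x, 14 mm wide (y) and 16 mm high (z), its top at 108 mm; it stands on two 14 mm square posts 82 mm either side of the middle. The loaded caddy balances near this point.
- wide_well (a point): centre of the floor of the wide well: diameter 50 mm, mouth 18 mm above this point, 62 mm from the handle's centre line. Axes as the caddy's.
- narrow_well (a point): centre of the floor of the narrow well: diameter 36 mm, mouth 18 mm above this point, 62 mm from the handle's centre line on the other side. Axes as the caddy's.
- pot: the wide brass pot: a straight-sided open round vessel, outer diameter 46 mm, 60 mm high, 3 mm wall, about 0.16 kg, standing upright on the table. Origin: centre of its underside, z up.
- cup: the narrow brass cup: a straight-sided open round vessel, outer diameter 32 mm, 66 mm high, 3 mm wall, about 0.10 kg, standing upright on the table. Origin: centre of its underside, z up. Pot and cup may be in either order.
- candlestick: bystander: brass candlestick, 195 mm high, foot 84 mm wide, loose. Origin: centre of its underside.
- polish: bystander: white plastic polish bottle with a red label, 56 mm diameter, 150 mm high, loose. Origin: centre of its underside.
- bowl: bystander: low brass bowl with a knobbed lid in one piece, 94 mm diameter, 74 mm high, loose. Origin: centre of its underside.

How it is judged (in metres and radians):
On the way, in this order (a step that is already met when the one before it is completed fails the run):
1. pot and cup stand fully down in their wells, let go of, the caddy still on the table (distance between pot and wide_well below 0.008 m and distance between cup and narrow_well below 0.008 m and angle between the z axis of each of pot, cup and the z axis of caddy, either way round below 0.2 rad and height (world z) of caddy below 0.01 m and contact force between the fingers and pot below 0.1 N and contact force between the fingers and cup below 0.1 N), for 0.2 s.
2. the loaded caddy is held in the air, level (height (world z) of caddy above 0.09 m and angle between caddy's own z axis and vertical below 0.1 rad and contact force between the fingers and caddy above 2 N and distance between pot and wide_well below 0.008 m and distance between cup and narrow_well below 0.008 m), for 0.3 s.
At the end, for the whole second after the job is handed in: Caddy in the fingers, underside over 90 mm above the table, level within 0.1 rad, slower than 30 mm/s and 0.15 rad/s, leaning on nothing; pot and cup undersides within 8 mm of the floor centres of the wide and narrow well, upright in them within 0.2 rad (all of step 2 and angle between the z axis of each of pot, cup and the z axis of caddy, either way round below 0.2 rad and linear speed of caddy below 0.03 m/s and angular speed of caddy below 0.15 rad/s and contact force between caddy and candlestick below 0.1 N and contact force between caddy and polish below 0.1 N and contact force between caddy and bowl below 0.1 N); the arm keeps its last pose, push and grip.
It fails at once if the tall candlestick is moved by more than 40 mm or tipped (distance of candlestick from where it was at the start of the episode above 0.04 m or angle between candlestick's own z axis and vertical above 0.35 rad).
It fails at once if the bottle of polish is moved by more than 40 mm or tipped (distance of polish from where it was at the start of the episode above 0.04 m or angle between polish's own z axis and vertical above 0.35 rad).
It fails at once if the lidded bowl is moved by more than 40 mm or tipped (distance of bowl from where it was at the start of the episode above 0.04 m or angle between bowl's own z axis and vertical above 0.35 rad).
It also fails if it takes over 64 s, if anything falls off the work surface, if the arm or the gripper's body presses on something with over 40 N, if the wrist force passes 120 N, or if a joint passes its speed limit or range.

## Working session

There is one attempt and no reset: what is moved stays moved. The work goes in short steps, Python scripts to look and compute and a tool call to move; the robot and the scene stay as the last step left them, time stands still between calls to the robot, and variables do not carry over. Pictures are saved under pics/ and viewed, at most 10 in all, crops included, and the job is handed in when it is done.

Besides the shell and the picture viewer there is one more tool, called after "Call:" in YAML: its name, and indented under it one key for each argument. step_arm: Moves the arm, as the interface text tells. Its arguments: {"type":"object","properties":{"motion":{"type":"array","items":{"type":"object","properties":{"claw":{"type":"number"},"delta_pos":{"type":"array","items":{"type":"number"}},"turn":{"type":"number"}}}},"force":{"type":"number"}},"required":["motion"]}

```bash
mkdir -p pics
cat > h.py <<'E'
from rig import *
import numpy as np, cv2
def cam(f):
    fl=f["img"].shape[0]/2/np.tan(np.radians(f["vertical_fov"])/2)
    return fl,np.array(f["R"]),np.array(f["t"])
def ray(f,u,v):
    fl,R,t=cam(f); d=R.T@np.array([(u-f["cx"])/fl,(v-f["cy"])/fl,1]); return -R.T@t,d
def onz(f,u,v,z):
    o,d=ray(f,u,v); return o+d*(z-o[2])/d[2]
def proj(f,X):
    fl,R,t=cam(f); c=R@np.array(X)+t; return np.array([f["cx"]+fl*c[0]/c[2],f["cy"]+fl*c[1]/c[2]])
def tri(f,p,g,q):
    o1,d1=ray(f,*p);o2,d2=ray(g,*q);A=np.c_[d1,-d2];s=np.linalg.lstsq(A,o2-o1,rcond=None)[0]
    a,b=o1+d1*s[0],o2+d2*s[1];return (a+b)/2,np.linalg.norm(a-b)
def snap(n,name):
    f=grab_frame(n);cv2.imwrite(f"pics/{name}.png",f["img"][:,:,::-1]);np.save(f"pics/{name}.npy",f,allow_pickle=True);return f
def load(name): return np.load(f"pics/{name}.npy",allow_pickle=True).item()
E
python3 - <<'E'
from h import *
for n in("side","top"):
    f=snap(n,n+"0"); fl,R,t=cam(f); print(n,fl,f["cx"],f["cy"],-R.T@t,R[2])
s=sense();print(s["eef_pos"],s["tcp_rot"],s["clock"])
E
```

```text
side 378.5809007951868 250.22444944361715 196.91164648001234 [ 422.03291478 -750.91245793  603.14874844] [ 0.13427827  0.82478192 -0.54927601]
top 458.01906262192125 254.9668845039014 192.97317289844585 [ 459.4146954    30.65902536 1272.09506622] [ 0.07198047  0.00346186 -0.99740003]
[276.5963111  559.99877711 238.60836352] [-3.14030816e+00 -4.97950085e-05  2.68277507e+00] 0.1
```

View pics/side0.png

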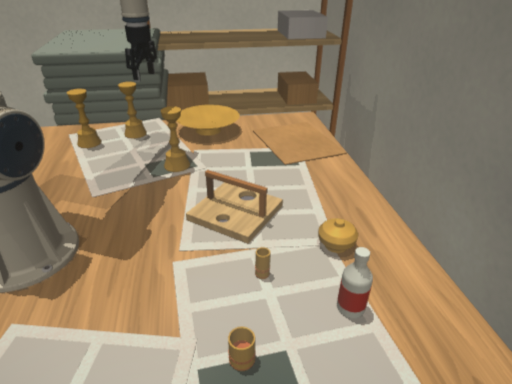

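View pics/top0.png

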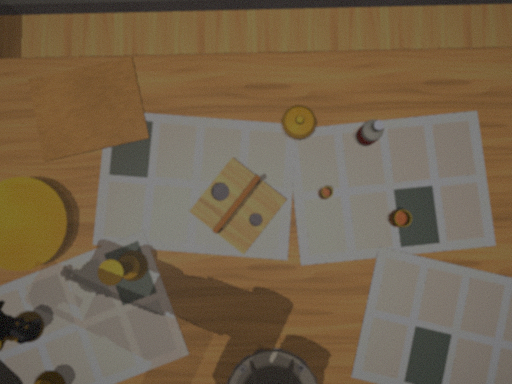

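Top view: cup near (326,192), pot near (401,218), caddy near (242,204), wide well (220,190), narrow well (256,219), bar from (219,232) to (263,177). Side view: cup (263,262), pot (241,348). I'll take a magnified look at these with colour masks.

Run:
```python
from h import *
t=load("top0");s=load("side0")
def crop(f,u,v,w,h,k): return cv2.resize(f["img"][v:v+h,u:u+w,::-1],None,fx=k,fy=k,interpolation=cv2.INTER_NEAREST)
A=crop(t,185,150,114,108,3.5)  # 399x378
B=crop(s,182,160,114,86,3.5)   # 399x301
a=crop(t,308,176,38,32,5);b=crop(t,382,200,38,38,5)
c=crop(s,244,240,40,44,5);d=crop(s,220,322,40,50,5)
im=np.zeros((600,800,3),np.uint8)
im[:A.shape[0],:A.shape[1]]=A; im[:B.shape[0],400:400+B.shape[1]]=B
for k,i in enumerate((a,b,c,d)):
    i=i[:220]; im[380:380+i.shape[0],k*200:k*200+i.shape[1]]=i[:, :200]
cv2.imwrite("pics/crop.png",im)
for n,f,u,v in(("cup",t,326,192),("pot",t,401,218),("cup",s,263,262),("pot",s,241,348)):
    hsv=cv2.cvtColor(f["img"],cv2.COLOR_RGB2HSV)
    m=(hsv[...,1]>110).astype(np.uint8)
    N,l,st,ce=cv2.connectedComponentsWithStats(m)
    for i in range(1,N):
        if abs(ce[i][0]-u)<15 and abs(ce[i][1]-v)<22 and st[i][4]>20: print(n,st[i],ce[i])
```

```text
cup [320 187  12  11 102] [325.80392157 191.82352941]
pot [390 209  22  18 301] [400.68438538 217.89368771]
cup [256 248  14  30 350] [262.16857143 262.04571429]
pot [229 327  26  44 970] [241.31546392 348.16082474]
```

View pics/crop.png

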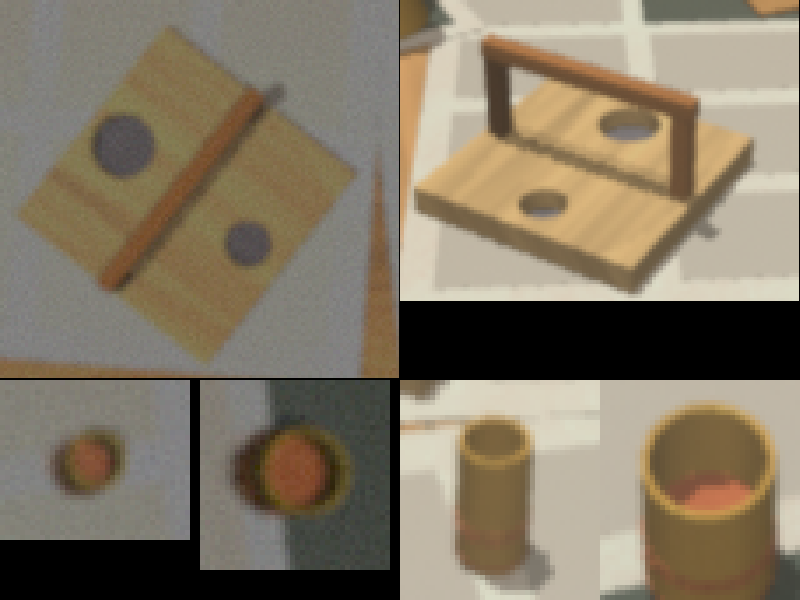

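The magnified picture shows clear rims: in image pixels, pot rim centre about (402.5,217.5) top and (241.1,338.1) side, cup rim about (326.3,191.5) and (262.3,251.9). Bar ends, well mouths and plate corners are readable too.

Run:
```python
from h import *
t=load("top0");s=load("side0")
T=lambda u,v:(185+u/3.5-.5,150+v/3.5-.5)
S=lambda u,v:(182+(u-400)/3.5-.5,160+v/3.5-.5)
P={"pot":((402.5,217.5),(241.1,338.1)),"cup":((326.3,191.5),(262.3,251.9)),
"barlo":(T(108,286),S(491,42)),"barhi":(T(258,95),S(694,102)),
"wide":(T(123,146),S(630,126)),"narrow":(T(248,244),S(543,204)),
"cL":(T(18,212),None),"cT":(T(168,26),None),"cR":(T(356,173),S(752,140)),"cB":(T(207,362),S(632,268))}
for k,(p,q) in P.items():
    print(k,*( [*map(lambda x:np.round(x,1),tri(t,p,s,q))] if q else ["z24",onz(t,*p,24).round(1)]), "z24 top",onz(t,*p,24).round(1)[:2])
for n,p in(("bowl",(299,122)),("pol",(365,136)),("cand",(112,268)),("cand2",(130,264))): print(n,onz(t,*p,40).round(0), onz(t,*p,190).round(0))
```

```text
pot [ 473.2 -353.9   57.1] 1.6 z24 top [ 474.4 -364.5]
cup [ 546.3 -153.9   62.8] 0.8 z24 top [ 549.5 -159.8]
barlo [449.6 137.3 104.4] 2.4 z24 top [447.6 144.7]
barhi [585.9  25.5 106.7] 1.3 z24 top [594.1  25.2]
wide [556.8 131.7  21. ] 0.6 z24 top [556.3 131.4]
narrow [477.8  35.4  22.4] 0.3 z24 top [477.9  35.4]
cL z24 [506.4 214.   24. ] z24 top [506.4 214. ]
cT z24 [650.1  94.7  24. ] z24 top [650.1  94.7]
cR [566.4 -52.4 126.7] 83.6 z24 top [531.4 -49.9]
cB [464.   54.2 -43. ] 164.1 z24 top [387.4  69. ]
bowl [740. -89.  40.] [706. -74. 190.]
pol [ 697. -267.   40.] [ 668. -231.  190.]
cand [355. 421.  40.] [368. 373. 190.]
cand2 [365. 373.  40.] [377. 331. 190.]
```

Call:
step_arm:
  motion:
    - {"claw":85,"delta_pos":[0,0,-5],"turn":0.12}
    - {"claw":85,"delta_pos":[0,0,-5],"turn":0.12}
    - {"claw":85,"delta_pos":[0,0,-5],"turn":0.12}
    - {"claw":85,"delta_pos":[0,0,-5],"turn":0.12}
    - {"claw":85,"delta_pos":[0,0,-5],"turn":0.12}
    - {"claw":85,"delta_pos":[0,0,-5],"turn":0.12}
    - {"claw":85,"delta_pos":[0,0,-5],"turn":0.12}
    - {"claw":85,"delta_pos":[0,0,-5],"turn":0.12}

```text
clock: 0.77
eef_pos: [276.7, 560.1, 279.1]
tcp_rot: [-3.141, 0.001, 1.717]
contact_force: [0.2, 0.5, -0.5]
opening: 0.989
grasp_force: 0.0
```

Call:
step_arm:
  motion:
    - {"claw":85,"delta_pos":[0,0,0],"turn":0.12}
    - {"claw":85,"delta_pos":[0,0,0],"turn":0.12}
    - {"claw":85,"delta_pos":[0,0,0],"turn":0.12}
    - {"claw":85,"delta_pos":[0,0,0],"turn":0.12}
    - {"claw":85,"delta_pos":[0,0,0],"turn":0.12}
    - {"claw":85,"delta_pos":[0,0,0],"turn":0.12}
    - {"claw":85,"delta_pos":[0,0,0],"turn":0.12}

```text
clock: 1.35
eef_pos: [276.7, 560.1, 278.8]
tcp_rot: [3.141, 0.001, 0.877]
contact_force: [-1.1, 0.5, -1.0]
opening: 0.995
grasp_force: 0.0
```

```bash
cat >> h.py <<'E'
from scipy.spatial.transform import Rotation as Ro
def go(X,yaw=None):
    s=sense(); R=Ro.from_euler("xyz",s["tcp_rot"]); d=R.inv().apply(np.array(X)-s["eef_pos"])
    print("t",round(s["clock"],2),"pos",np.round(s["eef_pos"],1),"rpy",np.round(s["tcp_rot"],4),"delta",d.round(1),"turn",None if yaw is None else round(s["tcp_rot"][2]-yaw,3),"op",s["opening"],"F",np.round(s["contact_force"],1),"g",s["grasp_force"])
E
python3 - <<'E'
from h import *
go([473,-354,200],.885)
E
```

```text
t 1.35 pos [276.7 560.1 278.8] rpy [3.1414e+00 9.0000e-04 8.7690e-01] delta [-577.1  735.6   79.5] turn -0.008 op 0.9946573395403561 F [-1.1  0.5 -1. ] g 0.0
```

Call:
step_arm:
  motion:
    - {"claw":85,"delta_pos":[-24,30.5,0],"turn":-0.008}
    - {"claw":85,"delta_pos":[-24,30.5,0],"turn":0}
    - {"claw":85,"delta_pos":[-24,30.5,0],"turn":0}
    - {"claw":85,"delta_pos":[-24,30.5,0],"turn":0}
    - {"claw":85,"delta_pos":[-24,30.5,0],"turn":0}
    - {"claw":85,"delta_pos":[-24,30.5,0],"turn":0}
    - {"claw":85,"delta_pos":[-24,30.5,0],"turn":0}
    - {"claw":85,"delta_pos":[-24,30.5,0],"turn":0}

```text
clock: 2.02
eef_pos: [345.2, 255.8, 279.1]
tcp_rot: [3.142, 0.0, 0.891]
contact_force: [1.4, 0.3, 0.4]
opening: 0.997
grasp_force: 0.0
```

Call:
step_arm:
  motion:
    - {"claw":85,"delta_pos":[-24,30.5,0],"turn":0}
    - {"claw":85,"delta_pos":[-24,30.5,0],"turn":0}
    - {"claw":85,"delta_pos":[-24,30.5,0],"turn":0}
    - {"claw":85,"delta_pos":[-24,30.5,0],"turn":0}
    - {"claw":85,"delta_pos":[-24,30.5,0],"turn":0}
    - {"claw":85,"delta_pos":[-24,30.5,0],"turn":0}
    - {"claw":85,"delta_pos":[-24,30.5,0],"turn":0}
    - {"claw":85,"delta_pos":[-24,30.5,0],"turn":0}

```text
clock: 2.68
eef_pos: [414.3, -47.1, 279.3]
tcp_rot: [3.141, -0.0, 0.891]
contact_force: [0.8, 0.3, 0.0]
opening: 0.996
grasp_force: 0.0
```

Call:
step_arm:
  motion:
    - {"claw":85,"delta_pos":[-24,30.5,0],"turn":0}
    - {"claw":85,"delta_pos":[-24,30.5,0],"turn":0}
    - {"claw":85,"delta_pos":[-24,30.5,0],"turn":0}
    - {"claw":85,"delta_pos":[-24,30.5,0],"turn":0}
    - {"claw":85,"delta_pos":[-24,30.5,0],"turn":0}
    - {"claw":85,"delta_pos":[-24,30.5,0],"turn":0}
    - {"claw":85,"delta_pos":[-24,30.5,0],"turn":0}
    - {"claw":85,"delta_pos":[0,0,0],"turn":0}

```text
clock: 3.35
eef_pos: [475.9, -315.8, 278.8]
tcp_rot: [3.139, 0.002, 0.888]
contact_force: [-0.3, 0.3, -0.4]
opening: 0.996
grasp_force: 0.0
```

Run:
```python
from h import *
go([473,-354,100],.885)
```

```text
t 3.35 pos [ 475.9 -315.8  278.8] rpy [3.1394e+00 1.6000e-03 8.8810e-01] delta [-31.1  21.5 178.9] turn 0.003 op 0.9955693370406965 F [-0.3  0.3 -0.4] g 0.0
```

Call:
step_arm:
  motion:
    - {"claw":85,"delta_pos":[-16,11,20],"turn":0}
    - {"claw":85,"delta_pos":[-15,10.5,35],"turn":0}
    - {"claw":85,"delta_pos":[0,0,40],"turn":0}
    - {"claw":85,"delta_pos":[0,0,40],"turn":0}
    - {"claw":85,"delta_pos":[0,0,30],"turn":0}
    - {"claw":85,"delta_pos":[0,0,15],"turn":0}
    - {"claw":85,"delta_pos":[0,0,0],"turn":0}

```text
clock: 3.93
eef_pos: [469.6, -345.8, 95.1]
tcp_rot: [-3.134, 0.0, 0.891]
contact_force: [0.8, 0.7, 0.5]
opening: 0.993
grasp_force: 0.0
```

Run:
```python
from h import *
go([473,-354,36],.885)
t=snap("top","t1");s=snap("side","s1")
def c(f,X,w,h,k):
    u,v=proj(f,X).astype(int);print((u,v));return cv2.resize(f["img"][v-h//2:v+h//2,u-w//2:u+w//2,::-1],(w*k,h*k),interpolation=cv2.INTER_NEAREST)
cv2.imwrite("pics/c1.png",np.hstack([c(t,[473,-354,60],64,96,6),c(s,[473,-354,60],64,90 if 0 else 96,6)]))
```

```text
t 3.93 pos [ 469.6 -345.8   95.1] rpy [-3.1342e+00  3.0000e-04  8.9060e-01] delta [-4.2  8.2 59.1] turn 0.006 op 0.9930523058071183 F [0.8 0.7 0.5] g 0.0
(np.int64(402), np.int64(217))
(np.int64(241), np.int64(337))
```

View pics/c1.png

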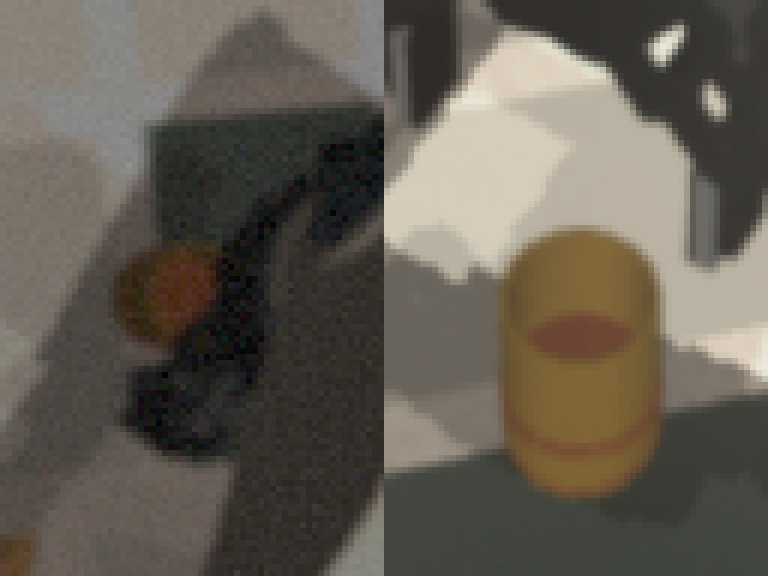

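The picture shows the pot (side crop centre about (241,337)) between the open fingers, which still hang above it. I correct the offset and descend.

Call:
step_arm:
  motion:
    - {"claw":85,"delta_pos":[-4,8,5],"turn":0}
    - {"claw":85,"delta_pos":[0,0,0],"turn":0}
    - {"claw":85,"delta_pos":[0,0,0],"turn":0}

```text
clock: 4.28
eef_pos: [476.7, -356.8, 95.5]
tcp_rot: [3.139, -0.0, 0.89]
contact_force: [0.2, 0.2, 0.1]
opening: 0.995
grasp_force: 0.0
```

Run:
```python
from h import *
go([473,-354,36],.885)
```

```text
t 4.28 pos [ 476.7 -356.8   95.5] rpy [ 3.1392e+00 -1.0000e-04  8.9050e-01] delta [-0.2 -4.8 59.5] turn 0.005 op 0.9950931382238701 F [0.2 0.2 0.1] g 0.0
```

Call:
step_arm:
  motion:
    - {"claw":85,"delta_pos":[0,-4.5,20],"turn":0.005}
    - {"claw":85,"delta_pos":[0,0,25],"turn":0}
    - {"claw":85,"delta_pos":[0,0,14],"turn":0}
    - {"claw":85,"delta_pos":[0,0,0],"turn":0}
    - {"claw":85,"delta_pos":[0,0,0],"turn":0}
    - {"claw":85,"delta_pos":[0,0,0],"turn":0}

```text
clock: 4.78
eef_pos: [473.0, -353.5, 36.6]
tcp_rot: [3.14, -0.0, 0.886]
contact_force: [0.2, -0.1, 0.2]
opening: 0.998
grasp_force: 0.0
```

Run:
```python
from h import *
go([473,-354,36],.885)
```

```text
t 4.78 pos [ 473.  -353.5   36.6] rpy [ 3.1398e+00 -1.0000e-04  8.8570e-01] delta [-0.4  0.3  0.6] turn 0.001 op 0.9977510012496865 F [ 0.2 -0.1  0.2] g 0.0
```

Close on the pot and lift.

Call:
step_arm:
  motion:
    - {"claw":40,"delta_pos":[0,0,0],"turn":0}
    - {"claw":40,"delta_pos":[0,0,0],"turn":0}
    - {"claw":40,"delta_pos":[0,0,0],"turn":0}
    - {"claw":40,"delta_pos":[0,0,0],"turn":0}
    - {"claw":40,"delta_pos":[0,0,0],"turn":0}
    - {"claw":40,"delta_pos":[0,0,0],"turn":0}
    - {"claw":40,"delta_pos":[0,0,0],"turn":0}
    - {"claw":40,"delta_pos":[0,0,0],"turn":0}
  force: 30

```text
clock: 5.45
eef_pos: [472.8, -353.3, 36.3]
tcp_rot: [3.14, -0.0, 0.886]
contact_force: [-0.1, 0.2, 6.2]
opening: 0.538
grasp_force: 29.7
```

Call:
step_arm:
  motion:
    - {"claw":40,"delta_pos":[0,0,-15],"turn":0}
    - {"claw":40,"delta_pos":[0,0,-30],"turn":0}
    - {"claw":40,"delta_pos":[0,0,-40],"turn":0}
    - {"claw":40,"delta_pos":[0,0,-40],"turn":0}
    - {"claw":40,"delta_pos":[0,0,-25],"turn":0}
    - {"claw":40,"delta_pos":[0,0,0],"turn":0}

```text
clock: 5.95
eef_pos: [474.9, -354.9, 191.6]
tcp_rot: [3.132, -0.0, 0.886]
contact_force: [1.2, -1.8, -1.5]
opening: 0.537
grasp_force: 31.4
```

Run:
```python
from h import *
go([556.8,131.7,186],.885)
```

```text
t 5.95 pos [ 474.9 -354.9  191.6] rpy [ 3.1321e+00 -4.0000e-04  8.8580e-01] delta [ 428.6 -244.5    3.4] turn 0.001 op 0.5370836909794423 F [ 1.2 -1.8 -1.5] g 31.394519079476595
```

Call:
step_arm:
  motion:
    - {"claw":40,"delta_pos":[20,-11,0],"turn":0}
    - {"claw":40,"delta_pos":[33,-19,0],"turn":0}
    - {"claw":40,"delta_pos":[33,-19,0],"turn":0}
    - {"claw":40,"delta_pos":[33,-19,0],"turn":0}
    - {"claw":40,"delta_pos":[33,-19,0],"turn":0}
    - {"claw":40,"delta_pos":[33,-19,0],"turn":0}
    - {"claw":40,"delta_pos":[33,-19,0],"turn":0}
    - {"claw":40,"delta_pos":[33,-19,0],"turn":0}

```text
clock: 6.62
eef_pos: [519.1, -65.6, 184.8]
tcp_rot: [-3.141, 0.0, 0.886]
contact_force: [0.5, -1.4, -1.4]
opening: 0.535
grasp_force: 31.3
```

Call:
step_arm:
  motion:
    - {"claw":40,"delta_pos":[33,-19,0],"turn":0}
    - {"claw":40,"delta_pos":[33,-19,0],"turn":0}
    - {"claw":40,"delta_pos":[33,-19,0],"turn":0}
    - {"claw":40,"delta_pos":[33,-19,0],"turn":0}
    - {"claw":40,"delta_pos":[33,-19,0],"turn":0}
    - {"claw":40,"delta_pos":[15,-8,0],"turn":0}
    - {"claw":40,"delta_pos":[0,0,0],"turn":0}
    - {"claw":40,"delta_pos":[0,0,0],"turn":0}

```text
clock: 7.28
eef_pos: [553.1, 137.8, 184.5]
tcp_rot: [-3.141, 0.001, 0.888]
contact_force: [0.4, 0.5, -0.8]
opening: 0.536
grasp_force: 31.4
```

Run:
```python
from h import *
go([556.8,131.7,66],.885)
```

```text
t 7.28 pos [553.1 137.8 184.5] rpy [-3.1411e+00  1.1000e-03  8.8810e-01] delta [ -2.3   6.8 118.5] turn 0.003 op 0.5355928468460169 F [ 0.4  0.5 -0.8] g 31.377616971731186
```

Call:
step_arm:
  motion:
    - {"claw":40,"delta_pos":[-2.3,6.8,15],"turn":0.003}
    - {"claw":40,"delta_pos":[0,0,30],"turn":0}
    - {"claw":40,"delta_pos":[0,0,40],"turn":0}
    - {"claw":40,"delta_pos":[0,0,22],"turn":0}
    - {"claw":40,"delta_pos":[0,0,0],"turn":0}
    - {"claw":40,"delta_pos":[0,0,0],"turn":0}
    - {"claw":40,"delta_pos":[0,0,0],"turn":0}

```text
clock: 7.87
eef_pos: [558.3, 130.4, 79.5]
tcp_rot: [3.141, -0.001, 0.882]
contact_force: [0.3, -0.2, -1.0]
opening: 0.538
grasp_force: 31.5
```

Run:
```python
from h import *
go([556.8,131.7,66],.885)
t=snap("top","t2");s=snap("side","s2")
def c(f,X,w,h,k):
    u,v=proj(f,X).astype(int);print((u,v));return cv2.resize(f["img"][v-h//2:v+h//2,u-w//2:u+w//2,::-1],(w*k,h*k),interpolation=cv2.INTER_NEAREST)
cv2.imwrite("pics/c2.png",np.hstack([c(t,[556,131,60],80,110,5),c(s,[556,131,50],80,110,5)]))
```

```text
t 7.87 pos [558.3 130.4  79.5] rpy [ 3.1407e+00 -9.0000e-04  8.8190e-01] delta [ 0.  -2.  13.5] turn -0.003 op 0.5378517847547549 F [ 0.3 -0.2 -1. ] g 31.493488680571318
(np.int64(218), np.int64(190))
(np.int64(246), np.int64(186))
```

View pics/c2.png

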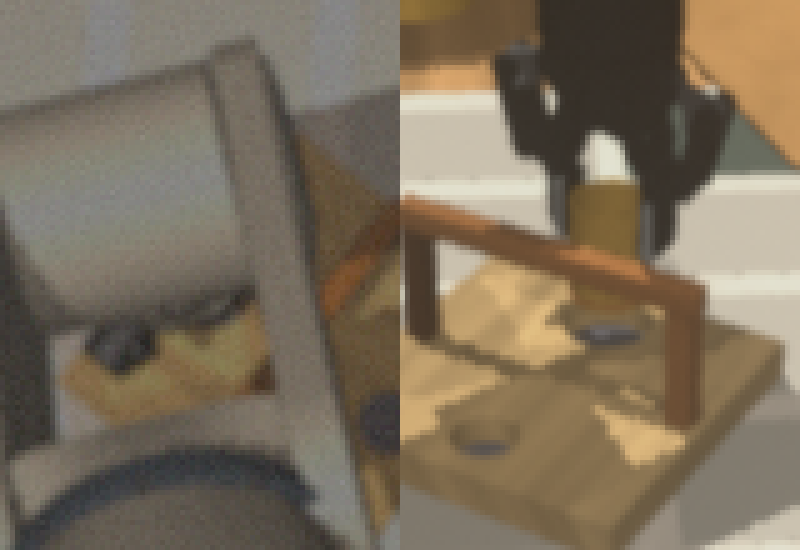

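The side crop shows the pot hanging upright just above the wide well (pot sides at crop columns 570–638, well mouth around 608). I compare with the projection.

Run:
```python
from h import *
s=load("s2");t=load("t2")
u,v=proj(s,[556,131,50]).astype(int)
for X in([558.3,130.4,98],[558.3,130.4,44],[556.8,131.7,24],[556.8,131.7,21]):
    p=proj(s,X);print(X,p.round(2),((p+.5-[u-40,v-55])*5+[400,0]).round(0))
# edges of pot at rows and of well
hsv=cv2.cvtColor(s["img"],cv2.COLOR_RGB2HSV)
for r in range(v-55+36,v-55+70,1): print(r,*[f"{a}" for a in s["img"][r,u-12:u+16,2]])
```

```text
[558.3, 130.4, 98] [247.71 171.84] [611. 207.]
[558.3, 130.4, 44] [247.7  188.78] [611. 291.]
[556.8, 131.7, 24] [247.1  194.61] [608. 321.]
[556.8, 131.7, 21] [247.1 195.5] [608. 325.]
167 188 140 76 82 72 47 41 43 63 95 110 101 105 100 92 96 111 115 100 84 50 44 44 43 43 43 44 45
168 191 143 76 81 71 46 43 47 51 58 61 59 60 59 58 59 63 64 64 62 47 43 43 43 44 44 43 44
169 186 139 74 77 70 47 46 49 50 52 53 53 54 54 55 54 54 54 54 52 45 43 43 44 44 45 43 44
170 173 131 72 77 70 48 48 49 51 51 53 53 54 54 55 55 55 55 53 50 47 45 44 44 43 44 45 49
171 168 137 74 77 70 48 49 48 50 52 53 53 54 54 55 55 55 54 54 53 56 61 50 45 44 44 52 81
172 166 135 74 77 70 47 49 50 51 52 52 53 54 54 55 54 55 54 54 56 69 78 61 47 44 44 59 106
173 168 139 76 77 70 47 49 51 52 52 54 53 53 55 55 53 54 53 54 58 74 85 65 47 44 44 61 115
174 172 151 96 80 71 48 48 50 52 52 53 54 55 55 55 54 54 54 54 59 75 85 67 47 44 44 61 116
175 172 160 119 85 71 48 48 50 51 53 54 55 56 55 55 56 54 54 54 58 75 86 67 46 44 44 61 116
176 170 166 143 101 74 48 48 51 52 54 54 55 56 56 55 56 56 55 55 57 74 85 67 47 45 46 68 123
[... 1509 characters left out ...]
 63 62 61 61 62 67 66 67 72 81 93 100 87 60 52 51
194 123 104 87 79 68 65 67 70 73 73 73 72 72 71 70 70 71 74 71 70 68 67 79 91 84 62 52 52
195 120 93 86 83 74 65 68 72 73 75 76 76 75 75 75 76 76 76 74 70 66 65 68 74 70 60 53 52
196 123 111 110 109 97 71 69 70 72 77 89 92 93 92 91 90 90 89 83 71 67 66 67 71 67 58 54 53
197 125 124 125 124 116 92 73 68 67 72 89 101 102 97 86 84 84 83 77 73 76 70 70 70 66 56 52 53
198 126 126 126 126 125 114 92 75 68 68 74 84 86 81 71 70 69 69 68 70 76 70 71 70 66 56 53 53
199 125 125 124 121 122 118 108 95 84 74 68 68 69 69 67 67 66 68 69 70 71 70 70 70 65 56 54 53
200 118 118 118 115 115 113 108 104 94 74 66 66 67 67 68 68 69 70 71 71 70 69 70 68 64 56 53 53
```

Call:
step_arm:
  motion:
    - {"claw":40,"delta_pos":[0,-1.5,6],"turn":-0.003}
    - {"claw":40,"delta_pos":[0,0,6],"turn":0}
    - {"claw":40,"delta_pos":[0,0,5],"turn":0}
    - {"claw":40,"delta_pos":[0,0,5],"turn":0}
    - {"claw":40,"delta_pos":[0,0,3],"turn":0}
    - {"claw":40,"delta_pos":[0,0,0],"turn":0}
    - {"claw":40,"delta_pos":[0,0,0],"turn":0}

```text
clock: 8.55
eef_pos: [556.2, 131.9, 52.9]
tcp_rot: [-3.141, 0.001, 0.886]
contact_force: [-0.4, -0.2, -0.9]
opening: 0.54
grasp_force: 31.5
```

Call:
step_arm:
  motion:
    - {"claw":40,"delta_pos":[0,0,3],"turn":0}
    - {"claw":40,"delta_pos":[0,0,3],"turn":0}
    - {"claw":40,"delta_pos":[0,0,3],"turn":0}
    - {"claw":40,"delta_pos":[0,0,1],"turn":0}
    - {"claw":40,"delta_pos":[0,0,0],"turn":0}
    - {"claw":40,"delta_pos":[0,0,0],"turn":0}

```text
clock: 9.05
eef_pos: [556.3, 132.0, 43.2]
tcp_rot: [-3.141, 0.0, 0.886]
contact_force: [-0.1, 0.0, -1.3]
opening: 0.532
grasp_force: 31.5
```

Call:
step_arm:
  motion:
    - {"claw":75,"delta_pos":[0,0,0],"turn":0}
    - {"claw":75,"delta_pos":[0,0,0],"turn":0}
    - {"claw":75,"delta_pos":[0,0,0],"turn":0}
    - {"claw":75,"delta_pos":[0,0,0],"turn":0}
    - {"claw":75,"delta_pos":[0,0,-20],"turn":0}
    - {"claw":75,"delta_pos":[0,0,-40],"turn":0}
    - {"claw":75,"delta_pos":[0,0,-40],"turn":0}
    - {"claw":75,"delta_pos":[0,0,-40],"turn":0}

```text
clock: 9.72
eef_pos: [555.8, 131.8, 184.7]
tcp_rot: [-3.141, 0.001, 0.886]
contact_force: [0.3, 0.3, 0.2]
opening: 0.881
grasp_force: 0.0
```

Run:
```python
from h import *
go([546.3,-153.9,183],.885)
```

```text
t 9.72 pos [555.8 131.8 184.7] rpy [-3.1409e+00  8.0000e-04  8.8580e-01] delta [-227.3  173.4    1.7] turn 0.001 op 0.8812233291934215 F [0.3 0.3 0.2] g 0.0
```

Call:
step_arm:
  motion:
    - {"claw":75,"delta_pos":[-28,22,0],"turn":0}
    - {"claw":75,"delta_pos":[-28,22,0],"turn":0}
    - {"claw":75,"delta_pos":[-28,22,0],"turn":0}
    - {"claw":75,"delta_pos":[-28,22,0],"turn":0}
    - {"claw":75,"delta_pos":[-28,22,0],"turn":0}
    - {"claw":75,"delta_pos":[-28,22,0],"turn":0}
    - {"claw":75,"delta_pos":[-28,22,0],"turn":0}
    - {"claw":75,"delta_pos":[-28,22,0],"turn":0}

```text
clock: 10.38
eef_pos: [550.6, -154.6, 183.5]
tcp_rot: [3.141, -0.0, 0.886]
contact_force: [0.7, 0.4, 0.5]
opening: 0.875
grasp_force: 0.0
```

Call:
step_arm:
  motion:
    - {"claw":75,"delta_pos":[0,0,35],"turn":0}
    - {"claw":75,"delta_pos":[0,0,35],"turn":0}
    - {"claw":75,"delta_pos":[0,0,15],"turn":0}
    - {"claw":75,"delta_pos":[0,0,0],"turn":0}
    - {"claw":75,"delta_pos":[0,0,0],"turn":0}
    - {"claw":75,"delta_pos":[0,0,0],"turn":0}

```text
clock: 10.88
eef_pos: [551.9, -153.0, 99.5]
tcp_rot: [3.14, -0.001, 0.886]
contact_force: [0.9, 0.6, -0.3]
opening: 0.873
grasp_force: 0.0
```

Run:
```python
from h import *
go([546.3,-153.9,40],.885)
```

```text
t 10.88 pos [ 551.9 -153.    99.5] rpy [ 3.14e+00 -7.00e-04  8.86e-01] delta [-4.3 -3.8 59.5] turn 0.001 op 0.872707929141395 F [ 0.9  0.6 -0.3] g 0.0
```

Call:
step_arm:
  motion:
    - {"claw":75,"delta_pos":[-4,-3.5,15],"turn":0}
    - {"claw":75,"delta_pos":[0,0,25],"turn":0}
    - {"claw":75,"delta_pos":[0,0,19],"turn":0}
    - {"claw":75,"delta_pos":[0,0,0],"turn":0}
    - {"claw":75,"delta_pos":[0,0,0],"turn":0}
    - {"claw":75,"delta_pos":[0,0,0],"turn":0}

```text
clock: 11.38
eef_pos: [547.1, -154.0, 41.1]
tcp_rot: [3.139, -0.001, 0.886]
contact_force: [0.6, 0.4, 0.5]
opening: 0.88
grasp_force: 0.0
```

Run:
```python
from h import *
go([546.3,-153.9,40],.885)
```

```text
t 11.38 pos [ 547.1 -154.    41.1] rpy [ 3.1392e+00 -1.0000e-03  8.8610e-01] delta [-0.4 -0.6  1.1] turn 0.001 op 0.8800086634148095 F [0.6 0.4 0.5] g 0.0
```

Call:
step_arm:
  motion:
    - {"claw":26,"delta_pos":[-0.4,-0.6,0],"turn":0}
    - {"claw":26,"delta_pos":[0,0,0],"turn":0}
    - {"claw":26,"delta_pos":[0,0,0],"turn":0}
    - {"claw":26,"delta_pos":[0,0,0],"turn":0}
    - {"claw":26,"delta_pos":[0,0,0],"turn":0}
    - {"claw":26,"delta_pos":[0,0,0],"turn":0}
    - {"claw":26,"delta_pos":[0,0,0],"turn":0}
    - {"claw":26,"delta_pos":[0,0,0],"turn":0}
  force: 30

```text
clock: 12.05
eef_pos: [545.6, -153.7, 40.1]
tcp_rot: [3.141, -0.001, 0.886]
contact_force: [0.1, 1.5, 7.2]
opening: 0.37
grasp_force: 29.5
```

Call:
step_arm:
  motion:
    - {"claw":26,"delta_pos":[0,0,-15],"turn":0}
    - {"claw":26,"delta_pos":[0,0,-30],"turn":0}
    - {"claw":26,"delta_pos":[0,0,-40],"turn":0}
    - {"claw":26,"delta_pos":[0,0,-40],"turn":0}
    - {"claw":26,"delta_pos":[0,0,-25],"turn":0}
    - {"claw":26,"delta_pos":[0,0,0],"turn":0}

```text
clock: 12.55
eef_pos: [548.0, -154.6, 195.2]
tcp_rot: [3.133, -0.004, 0.886]
contact_force: [1.0, -0.3, -0.3]
opening: 0.372
grasp_force: 30.0
```

Run:
```python
from h import *
go([478.3,34.9,186],.885)
```

```text
t 12.55 pos [ 548.  -154.6  195.2] rpy [ 3.1332 -0.0036  0.8858] delta [ 102.6 -173.9    8.1] turn 0.001 op 0.37240711837581136 F [ 1.  -0.3 -0.3] g 30.03673978149891
```

Call:
step_arm:
  motion:
    - {"claw":26,"delta_pos":[15,-25,0],"turn":0}
    - {"claw":26,"delta_pos":[20,-34,0],"turn":0}
    - {"claw":26,"delta_pos":[20,-34,0],"turn":0}
    - {"claw":26,"delta_pos":[20,-34,0],"turn":0}
    - {"claw":26,"delta_pos":[20,-34,0],"turn":0}
    - {"claw":26,"delta_pos":[8,-13,0],"turn":0}
    - {"claw":26,"delta_pos":[0,0,0],"turn":0}
    - {"claw":26,"delta_pos":[0,0,0],"turn":0}

```text
clock: 13.22
eef_pos: [475.0, 36.7, 188.9]
tcp_rot: [-3.141, 0.001, 0.888]
contact_force: [0.5, -1.2, -1.5]
opening: 0.37
grasp_force: 30.2
```

Call:
step_arm:
  motion:
    - {"claw":26,"delta_pos":[0,0,15],"turn":0}
    - {"claw":26,"delta_pos":[0,0,35],"turn":0}
    - {"claw":26,"delta_pos":[0,0,35],"turn":0}
    - {"claw":26,"delta_pos":[0,0,17],"turn":0}
    - {"claw":26,"delta_pos":[0,0,0],"turn":0}
    - {"claw":26,"delta_pos":[0,0,0],"turn":0}
    - {"claw":26,"delta_pos":[0,0,0],"turn":0}

```text
clock: 13.8
eef_pos: [476.5, 35.5, 88.1]
tcp_rot: [3.141, -0.001, 0.885]
contact_force: [0.1, -0.4, -0.8]
opening: 0.369
grasp_force: 30.2
```

Run:
```python
from h import *
go([478.3,34.9,66],.885)
t=snap("top","t3");s=snap("side","s3")
def c(f,X,w,h,k):
    u,v=proj(f,X).astype(int);print((u,v));return cv2.resize(f["img"][v-h//2:v+h//2,u-w//2:u+w//2,::-1],(w*k,h*k),interpolation=cv2.INTER_NEAREST)
cv2.imwrite("pics/c3.png",np.hstack([c(t,[478,35,60],80,110,5),c(s,[478,35,50],80,110,5)]))
for X in([478.3,34.9,24],):print(proj(s,X))
```

```text
t 13.8 pos [476.5  35.5  88.1] rpy [ 3.1406e+00 -7.0000e-04  8.8490e-01] delta [ 0.7  1.8 22.1] turn -0.0 op 0.3686960407087234 F [ 0.1 -0.4 -0.8] g 30.229350216686726
(np.int64(255), np.int64(218))
(np.int64(222), np.int64(209))
[222.62663297 217.3752932 ]
```

View pics/c3.png

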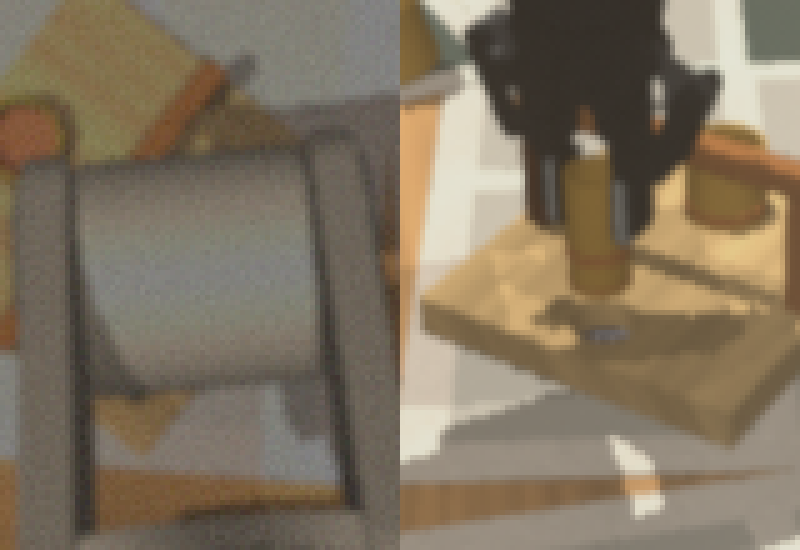

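The side crop shows the pot standing in the wide well, and the cup (crop columns 568–632) upright just above the narrow well (centre about 606), needing about 2 mm along tool y.

Call:
step_arm:
  motion:
    - {"claw":26,"delta_pos":[0.6,2.2,6],"turn":0}
    - {"claw":26,"delta_pos":[0,0,6],"turn":0}
    - {"claw":26,"delta_pos":[0,0,5],"turn":0}
    - {"claw":26,"delta_pos":[0,0,5],"turn":0}
    - {"claw":26,"delta_pos":[0,0,5],"turn":0}
    - {"claw":26,"delta_pos":[0,0,3],"turn":0}
    - {"claw":26,"delta_pos":[0,0,0],"turn":0}
    - {"claw":26,"delta_pos":[0,0,0],"turn":0}

```text
clock: 14.57
eef_pos: [477.2, 35.3, 57.0]
tcp_rot: [-3.141, 0.0, 0.886]
contact_force: [0.7, 0.6, -0.8]
opening: 0.367
grasp_force: 30.2
```

Call:
step_arm:
  motion:
    - {"claw":26,"delta_pos":[0,0,3],"turn":0}
    - {"claw":26,"delta_pos":[0,0,3],"turn":0}
    - {"claw":26,"delta_pos":[0,0,3],"turn":0}
    - {"claw":26,"delta_pos":[0,0,1],"turn":0}
    - {"claw":26,"delta_pos":[0,0,0],"turn":0}
    - {"claw":26,"delta_pos":[0,0,0],"turn":0}

```text
clock: 15.07
eef_pos: [477.4, 35.3, 47.2]
tcp_rot: [-3.141, 0.0, 0.886]
contact_force: [0.4, 0.4, -2.6]
opening: 0.372
grasp_force: 30.1
```

Call:
step_arm:
  motion:
    - {"claw":70,"delta_pos":[0,0,0],"turn":0}
    - {"claw":70,"delta_pos":[0,0,0],"turn":0}
    - {"claw":70,"delta_pos":[0,0,0],"turn":0}
    - {"claw":70,"delta_pos":[0,0,0],"turn":0}
    - {"claw":70,"delta_pos":[0,0,-20],"turn":0}
    - {"claw":70,"delta_pos":[0,0,-40],"turn":0}
    - {"claw":70,"delta_pos":[0,0,-40],"turn":0}
    - {"claw":70,"delta_pos":[0,0,-40],"turn":0}

```text
clock: 15.73
eef_pos: [476.8, 35.2, 188.8]
tcp_rot: [-3.141, 0.001, 0.886]
contact_force: [1.3, 0.2, 0.5]
opening: 0.818
grasp_force: 0.0
```

Call:
step_arm:
  motion:
    - {"claw":60,"delta_pos":[0,0,-20],"turn":0}
    - {"claw":60,"delta_pos":[0,0,0],"turn":-0.121}
    - {"claw":60,"delta_pos":[0,0,0],"turn":-0.121}
    - {"claw":60,"delta_pos":[0,0,0],"turn":-0.121}
    - {"claw":60,"delta_pos":[0,0,0],"turn":-0.121}
    - {"claw":60,"delta_pos":[0,0,0],"turn":-0.121}
    - {"claw":60,"delta_pos":[0,0,0],"turn":-0.121}
    - {"claw":60,"delta_pos":[0,0,0],"turn":-0.121}

```text
clock: 16.4
eef_pos: [477.4, 35.2, 207.4]
tcp_rot: [3.142, 0.0, 1.739]
contact_force: [-0.3, 0.7, -0.6]
opening: 0.705
grasp_force: 0.0
```

Call:
step_arm:
  motion:
    - {"claw":60,"delta_pos":[0,0,0],"turn":-0.121}
    - {"claw":60,"delta_pos":[0,0,0],"turn":-0.121}
    - {"claw":60,"delta_pos":[0,0,0],"turn":-0.121}
    - {"claw":60,"delta_pos":[0,0,0],"turn":-0.121}
    - {"claw":60,"delta_pos":[0,0,0],"turn":-0.121}
    - {"claw":60,"delta_pos":[0,0,0],"turn":-0.121}
    - {"claw":60,"delta_pos":[0,0,0],"turn":0}

```text
clock: 16.98
eef_pos: [477.4, 35.2, 207.3]
tcp_rot: [-3.142, 0.0, 2.464]
contact_force: [-1.3, -0.1, 0.6]
opening: 0.7
grasp_force: 0.0
```

Run:
```python
from h import *
go([518,82.5,180],2.456)
t=snap("top","t4");s=snap("side","s4")
def c(f,X,w,h,k):
    u,v=proj(f,X).astype(int);print((u,v));return cv2.resize(f["img"][v-h//2:v+h//2,u-w//2:u+w//2,::-1],(w*k,h*k),interpolation=cv2.INTER_NEAREST)
cv2.imwrite("pics/c4.png",np.hstack([c(t,[518,82,60],110,130,3),c(s,[518,82,50],110,130,4)[:390]]))
```

```text
t 16.98 pos [477.4  35.2 207.3] rpy [-3.1416  0.      2.4644] delta [-2.  62.3 27.3] turn 0.008 op 0.6999804341141778 F [-1.3 -0.1  0.6] g 0.0
(np.int64(237), np.int64(204))
(np.int64(235), np.int64(197))
```

View pics/c4.png

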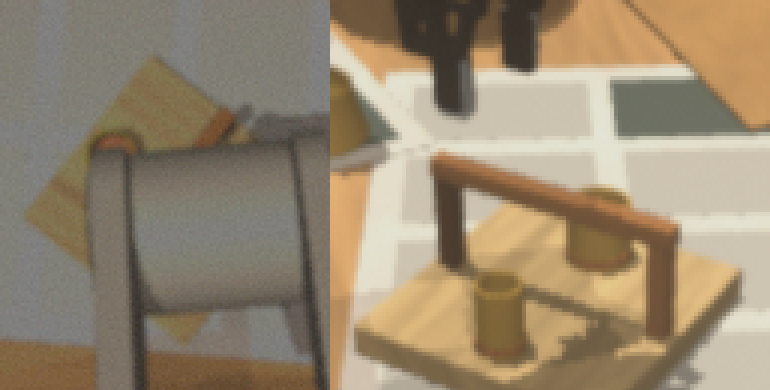

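The picture shows both vessels seated upright in their wells (cup near crop (498,315), pot near (598,230)) and the bar unchanged. Next I go over the bar.

Call:
step_arm:
  motion:
    - {"claw":42,"delta_pos":[-1,30,0],"turn":0.008}
    - {"claw":42,"delta_pos":[-1,32,0],"turn":0}
    - {"claw":42,"delta_pos":[0,0,20],"turn":0}
    - {"claw":42,"delta_pos":[0,0,30],"turn":0}
    - {"claw":42,"delta_pos":[0,0,20],"turn":0}
    - {"claw":42,"delta_pos":[0,0,0],"turn":0}
    - {"claw":42,"delta_pos":[0,0,0],"turn":0}
    - {"claw":42,"delta_pos":[0,0,0],"turn":0}

```text
clock: 17.75
eef_pos: [519.0, 82.0, 138.3]
tcp_rot: [3.141, 0.001, 2.449]
contact_force: [-0.5, -0.9, -0.0]
opening: 0.495
grasp_force: 0.0
```

Run:
```python
from h import *
go([518,82.5,91],2.456)
```

```text
t 17.75 pos [519.   82.  138.3] rpy [3.1408e+00 7.0000e-04 2.4490e+00] delta [ 1.2 -0.3 47.3] turn -0.007 op 0.4948942170620168 F [-0.5 -0.9 -0. ] g 0.0
```

Call:
step_arm:
  motion:
    - {"claw":42,"delta_pos":[1,0,15],"turn":-0.005}
    - {"claw":42,"delta_pos":[0,0,20],"turn":0}
    - {"claw":42,"delta_pos":[0,0,12],"turn":0}
    - {"claw":42,"delta_pos":[0,0,0],"turn":0}
    - {"claw":42,"delta_pos":[0,0,0],"turn":0}
    - {"claw":42,"delta_pos":[0,0,0],"turn":0}

```text
clock: 18.25
eef_pos: [518.7, 82.7, 91.9]
tcp_rot: [3.14, 0.002, 2.455]
contact_force: [-0.3, 0.6, 0.2]
opening: 0.489
grasp_force: 0.0
```

Call:
step_arm:
  motion:
    - {"claw":8,"delta_pos":[0,0,0],"turn":0}
    - {"claw":8,"delta_pos":[0,0,0],"turn":0}
    - {"claw":8,"delta_pos":[0,0,0],"turn":0}
    - {"claw":8,"delta_pos":[0,0,0],"turn":0}
    - {"claw":8,"delta_pos":[0,0,0],"turn":0}
    - {"claw":8,"delta_pos":[0,0,0],"turn":0}
    - {"claw":8,"delta_pos":[0,0,0],"turn":0}
    - {"claw":8,"delta_pos":[0,0,0],"turn":0}
  force: 80

```text
clock: 18.92
eef_pos: [518.1, 82.5, 91.5]
tcp_rot: [3.141, 0.001, 2.456]
contact_force: [-2.0, -0.6, 9.0]
opening: 0.149
grasp_force: 78.7
```

Call:
step_arm:
  motion:
    - {"claw":8,"delta_pos":[0,0,-5],"turn":0}
    - {"claw":8,"delta_pos":[0,0,-10],"turn":0}
    - {"claw":8,"delta_pos":[0,0,-15],"turn":0}
    - {"claw":8,"delta_pos":[0,0,-20],"turn":0}
    - {"claw":8,"delta_pos":[0,0,-20],"turn":0}
    - {"claw":8,"delta_pos":[0,0,-20],"turn":0}
    - {"claw":8,"delta_pos":[0,0,-20],"turn":0}
    - {"claw":8,"delta_pos":[0,0,-15],"turn":0}

```text
clock: 19.58
eef_pos: [517.4, 82.5, 217.2]
tcp_rot: [3.141, 0.0, 2.456]
contact_force: [0.6, 0.2, -7.4]
opening: 0.145
grasp_force: 78.3
```

Call:
step_arm:
  motion:
    - {"claw":8,"delta_pos":[0,0,-10],"turn":0}
    - {"claw":8,"delta_pos":[0,0,-5],"turn":0}
    - {"claw":8,"delta_pos":[0,0,0],"turn":0}
    - {"claw":8,"delta_pos":[0,0,0],"turn":0}
    - {"claw":8,"delta_pos":[0,0,0],"turn":0}
    - {"claw":8,"delta_pos":[0,0,0],"turn":0}
    - {"claw":8,"delta_pos":[0,0,0],"turn":0}
    - {"claw":8,"delta_pos":[0,0,0],"turn":0}

```text
clock: 20.25
eef_pos: [517.3, 82.5, 229.7]
tcp_rot: [-3.141, -0.001, 2.456]
contact_force: [0.4, -0.1, -6.6]
opening: 0.142
grasp_force: 78.3
```

Run:
```python
from h import *
go([518,82.5,231],2.456)
s=snap("side","s5")
u,v=proj(s,[518,82,190]).astype(int);a=max(v-80,0)
cv2.imwrite("pics/c5.png",cv2.resize(s["img"][a:a+150,u-90:u+90,::-1],None,fx=4,fy=4))
```

```text
t 20.25 pos [517.3  82.5 229.7] rpy [-3.1408e+00 -7.0000e-04  2.4558e+00] delta [-0.5  0.4 -1.3] turn -0.0 op 0.14188682797164373 F [ 0.4 -0.1 -6.6] g 78.31134796142578
```

View pics/c5.png

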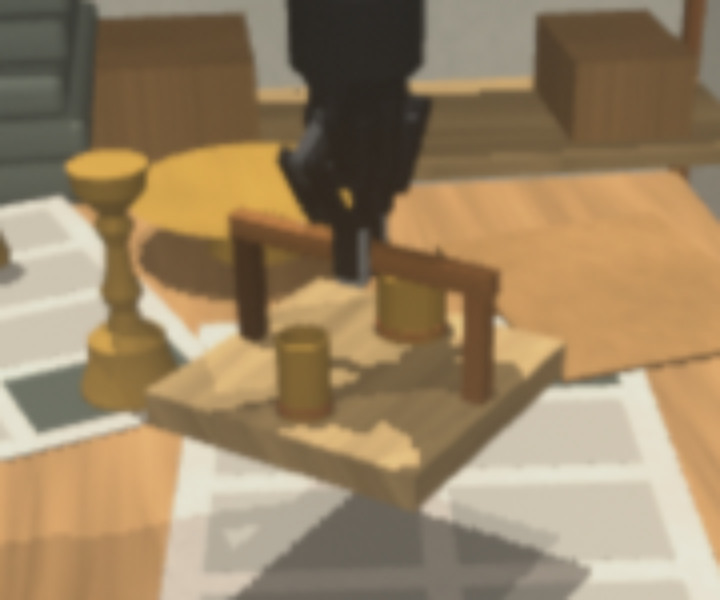

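The picture shows the caddy in the air with both vessels seated (bar ends at crop (232,215) and (497,275), near top corner about (413,478)). One numeric level check follows.

Run:
```python
from h import *
s=load("s5");u,v=proj(s,[518,82,190]).astype(int);a=max(v-80,0)
for n,X in(("barlo",[449.6,137.3,104.4]),("barhi",[585.9,25.5,106.7]),("c",[506.4,214,24]),("c",[650.1,94.7,24]),("c",[531.4,-49.9,24]),("c",[387.4,69,24])):
    p=proj(s,np.array(X)+[-1,0,138.2]);print(n,((p+.5-[u-90,a])*4).round(0))
```

```text
barlo [239. 217.]
barhi [491. 274.]
c [323. 279.]
c [565. 343.]
c [417. 475.]
c [151. 392.]
```

```bash
python3 -c "
from rig import *
print(sign_off())"
```

```text
the job is handed in; nothing more can be done
None
```

I set the pot and cup down in their wells, lifted the loaded caddy about 138 mm and handed the job in with it held level within about a degree. The judge's result was not shown.

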